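# Ready the blackout light: seat the oil cup, open the safety-capped lamp oil

## Task

Get the blackout light ready for filling: stand the narrow frosted glass oil cup inside the wide frosted glass tealight holder, setting it down gently without dropping it, and let go. Then open the lamp-oil bottle that stands in the grey organizer: press its safety cap down, keep pressing while you twist it anticlockwise (seen from above) about a sixth of a turn, and lift it off. Finish while still holding the cap, level and still, five to ten centimetres straight above the open neck; the bottle stays in its well, and the other things on the shelf are left alone.

Things in the scene. Friction and masses are not known exactly. Their poses are not given: they have to be found in the camera images.
- oil_cup: narrow, open, tapered frosted glass oil cup: 72 mm tall, outside diameter 42 mm at the foot and 57 mm at the rim, wall 2.8 mm, about 90 g. Origin: centre of its underside, z up. It stands upright on the shelf; nested, it stands on the holder's floor and its rim rises 27 mm above the holder's rim.
- holder: wide, open, tapered frosted glass tealight holder, same shape as the oil cup but wider and lower: 50 mm tall, outside diameter 54 mm at the foot and 72 mm at the rim, wall 4 mm, inside diameter 47 mm at the floor and 64 mm at the rim, floor 5 mm thick, 160 g. Origin: centre of its underside, z up. Stands upright and empty on the shelf.
- organizer: grey plastic organizer fixed to the shelf. Origin: under the centre of its bottle well. The well is a square open pocket, 80 mm outside, 72 mm inside, walls 50 mm high, floor 4 mm thick; its own +x points from the well to the flip-top bin behind it (80 x 110 mm, 66 mm high, lid shut).
- bottle: lamp-oil bottle of pale plastic, loose in the organizer's well with 2 mm play all round (the well keeps it from turning), 0.3 to 0.6 kg. Square body 68 x 68 mm, 80 mm high, shoulder sloping up to 92 mm, then a round neck 29 mm across, rim at 118 mm. Origin: centre of its underside (4 mm above the shelf), z up.
- cap: round black ribbed push-and-turn cap on the bottle's neck, 47 mm in diameter, 26 mm high, 40 g, hollow. Origin: centre of its skirt's lower edge, z up. Locked, this is 106 mm above the bottle's origin (skirt 110 mm, crown 136 mm above the shelf; 14 mm of neck below the skirt), its x axis along the bottle's. Pushed down 4.5 mm or more it can turn, anticlockwise only; turned 35 to 85 degrees (60 is best) it lifts off.
- bottle_neck (a point): centre of the bottle's open rim, on the neck's axis, hidden under the cap at the start. Below the rim the neck carries three bayonet ledges (37 mm across) with catch teeth for the cap's three inward lugs; locked, the cap cannot lift and turns no more than some 7 degrees either way, and when turned too far it meets a stop.
- cap_spring (a joint): travel (m) of the spring disc inside the cap that pushes the cap up off the neck rim: about 0 when locked, grows as the cap is pressed, at most 0.007, about -0.0035 when the cap is off. It takes about 4 N at first, 9 N at the 4.5 mm that free the catch, 11 N at the bottom.
- flashlight: compact steel flashlight standing on its tail, 98 mm tall, 34 mm across the head at the top. Origin: centre of its underside. Leave alone.
- polish_tin: flat round shoe-polish tin, 70 mm in diameter, 24 mm high. Origin: centre of its underside. Leave alone.
- key: brass key with a blue silicone cap, lying flat, 62 mm long, 25 mm wide, 9 mm high. Origin: on the underside, near mid-length; its x runs from cap to blade. Leave alone.
- wick_disc: brass wick disc of the oil light, 53 mm in diameter, with a short wick tube, 19 mm high in all, lying on the shelf. Origin: centre of its underside. Leave alone.
- pen_block: maple block with pen holes and two pens, 55 x 100 x 50 mm, pens reaching 126 mm high. Origin: centre of its underside. Leave alone.
- shoe_brush: wooden shoe brush, 150 mm long (its x), 46 mm wide, 38 mm high. Origin: centre of its underside. Leave alone.
Not all that is in view belongs to the job. Leave any purple look-alike of the cap alone.

How it is judged:
By the outcome, as a careful person would: the job done as asked, in the order asked, and still so for the second after the job is handed in, while the arm keeps its last pose, push and grip.
It also fails if it takes over 54 s, if anything falls off the work surface, if the arm or the gripper's body presses on something with over 40 N, if the wrist force passes 120 N, or if a joint passes its speed limit or range.

## Robot

A 6-joint arm with a two-finger parallel gripper is mounted at the origin on the work surface. World frame = base frame: x ahead of the robot, y to its left, z up, the work surface at z = 0. Lengths are in mm, angles in degrees, forces in N, time in s.
With the tool pointing down it reaches from about 300 to 1000 mm from the base axis. Payload 5.1 kg.
Tool frame: the origin (TCP) lies between the finger pads; the fingertips stand 8 mm ahead of it and the grasp point (between the pads) lies 11 mm behind it (tip_reach is the distance from the TCP to the fingertips, in mm); z points along the fingers, y is the direction in which the jaws open and shut (so a half turn about z gives the same grasp; the last joint's range is limited). The gripper opens to 95 mm and grips with 3 to 60 N. Pads are 20 mm wide; open, the fingers measure 119 mm over their backs; the gripper's body (75 mm by 180 mm) begins 59 mm behind the grasp point.
Start: joints at [-79.103, 7.093, 94.555, -0, 78.352, -4.733], TCP at [175.096, -625.96, 182.956] pointing down, gripper open.
Joint ranges: [-149.61, 149.61], [-58.7, 133.49], [1.44, 155.28], [-77.14, 257.14], [18.33, 153.61], [-166.67, 166.67]. Speed limits (degrees/s): [147.25, 147.25, 180, 180, 180, 180].

## Interface

Orientations are given as a 3x3 rotation matrix whose columns are the frame's x, y, z axes.
In Python, from station import get_state, capture, camera_params, close_job, tip_reach gives the robot as it stands.
- The arm moves only by the tool move_arm, never from a script. Its argument "targets" is a list of rows, each a list of 7 numbers: the turn, a rotation vector about the tool's x, y, z normalised to -1 to 1, where 1 is 45 degrees, then the shift along the tool's x, y, z normalised to -1 to 1, where 1 is 0.25 m, then the closure in counts, from 0 (fully open) to 255 (shut). A call has 1 to 12 rows; each row shifts and turns the commanded pose from where the row before left it, along the tool's axes as they then stand; what a row does not reach is not made up. A row lasts 1/12 s, in which the tool goes at most 41.7 mm and 7.16 degrees, less where a joint would pass 70% of its speed; a pose out of reach is approached as far as the arm can. A call with a number of a shift or a turn outside -1 to 1 is refused whole. A call with a gripper value outside its range is refused whole. The fingers move at their own pace and stop on an object; the grip force is fixed at half the most. Time passes only in rows, so rows that do not move let the fingers close. It gives the time, the measured TCP pose, the force and the opening at its end, in the units of the state.
- get_state(): the state, without advancing time (a new reading comes with each control period).
- capture(name): name is "scene" or "top" or "wrist"; returns the picture (480x640x3 uint8, red, green, blue); there is no depth.
- camera_params(name): a dict with "vfov" (degrees; the focal length in pixels is half the picture's height over the tangent of half this angle, whatever the lens; pixels are square), "cx", "cy" (the principal point, pixels), "R" (3x3) and "t" (3): a world point X has camera coordinates R X + t; the wrist camera has in their place "T_tool_cam" (4x4, takes a point from camera to tool coordinates, whose origin is the TCP and whose axes are the flange's). Camera axes: x right, y down, z forward; pixel columns grow to the right and rows downward; lengths in mm; the calibration is good to about 2 mm. A picture is of the moment at which its call begins: read the wrist's pose just before it. camera_params takes no time and is no camera call.
- close_job(): hands the job in, once; it reports no verdict.
The state is a dict: "time": time; "joint_positions": joint angles; "qvel": joint speeds; "joint_efforts": joint torques, N m; "ee_pos": TCP position; "eef_rot": TCP orientation; "ft_force": force on the tool from outside, world axes, zero at the start; "ft_torque": the same for the moment, N m; "gripper_width": finger opening in mm.
Only numpy, scipy, OpenCV 4.12 (cv2) and the standard library are available. Lean on these libraries where they do the work, as an engineer would, in place of code of your own. Each camera call takes 0.05 s, during which the arm holds its last target.

## Working session

There is one attempt and no reset: what is moved stays moved. The work goes in short steps, Python scripts to look and compute and a tool call to move; the robot and the scene stay as the last step left them, time stands still between calls to the robot, and variables do not carry over. Pictures are saved under pics/ and viewed, and the job is handed in when it is done.

Besides the shell and the picture viewer there is one more tool, called after "Call:" in YAML: its name, and indented under it one key for each argument. move_arm: Moves the arm, as the interface text tells. Its arguments: {"type":"object","properties":{"targets":{"type":"array"}},"required":["targets"]}

```bash
mkdir -p pics; ls; python3 - <<'E'
from station import *
import cv2,numpy as np
s=get_state();print({k:np.round(v,3).tolist() for k,v in s.items()});print(tip_reach if not callable(tip_reach) else tip_reach())
for n in("scene","top","wrist"):
    p=camera_params(n);print(n,{k:np.round(v,4).tolist() for k,v in p.items() if not isinstance(v,str)})
    cv2.imwrite(f"pics/{n}0.png",capture(n)[:,:,::-1])
E
```

```text
pics
{'time': 0.0, 'joint_positions': [-79.104, 7.132, 94.634, -0.001, 78.35, -4.73], 'qvel': [-0.015, -0.013, -0.219, -0.098, -0.038, 0.037], 'joint_efforts': [-0.0, -41.76, -35.994, 0.077, 0.049, -0.0], 'ee_pos': [174.946, -625.283, 181.7], 'eef_rot': [[0.963, 0.269, -0.0], [0.269, -0.963, 0.002], [0.0, -0.002, -1.0]], 'ft_force': [0.444, 0.347, 0.145], 'ft_torque': [0.025, 0.021, 0.04], 'gripper_width': 94.908}
8.0
scene {'vfov': 45.6089, 'cx': 315.3045, 'cy': 246.2762, 'R': [[0.2901, 0.9569, -0.011], [0.5681, -0.1815, -0.8027], [-0.7701, 0.2266, -0.5963]], 't': [-91.4962, -273.0395, 1756.4158]}
top {'vfov': 57.7203, 'cx': 316.7826, 'cy': 236.6869, 'R': [[0.0276, -0.9992, 0.0288], [-0.9982, -0.0291, -0.052], [0.0528, -0.0273, -0.9982]], 't': [-129.5784, 580.5067, 937.6346]}
wrist {'vfov': 64.2972, 'cx': 321.6864, 'cy': 240.0243, 'T_tool_cam': [[-0.0004, -0.9698, -0.2439, 68.2719], [1.0, -0.0004, -0.0001, -0.7827], [0.0, -0.2439, 0.9698, -202.437], [0.0, 0.0, 0.0, 1.0]]}
```

View pics/scene0.png

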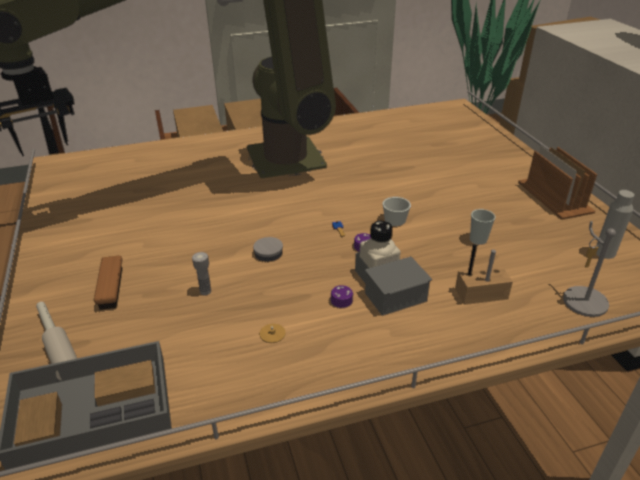

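View pics/top0.png

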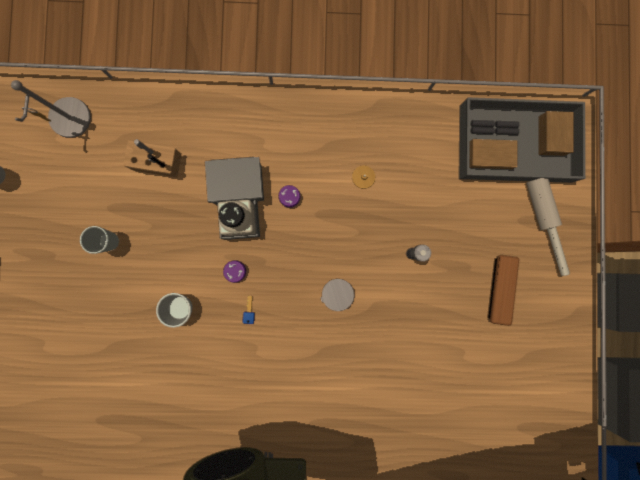

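View pics/wrist0.png

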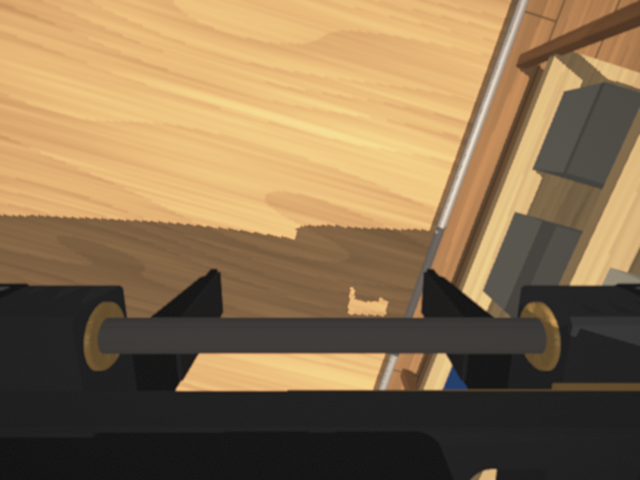

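Top view: narrow cup at about (95,240), wide holder (174,310), black cap on the bottle (231,214). The purple look-alikes are at (289,196) and (234,271). In the scene view, the cup is at (482,226), the holder at (396,211) and the cap at (381,232). I'll check enlarged crops.

```bash
python3 - <<'E'
from station import *
import cv2,numpy as np
print({n:list(camera_params(n)) for n in("scene","top","wrist")})
t=cv2.imread("pics/top0.png");s=cv2.imread("pics/scene0.png")
def crop(im,x,y,w,h,k,name): cv2.imwrite(f"pics/{name}.png",cv2.resize(im[y:y+h,x:x+w],None,fx=k,fy=k,interpolation=cv2.INTER_CUBIC))
crop(t,70,150,200,190,4 if 0 else 3,"ctop") 
crop(s,330,180,180,140,4,"cscene")
E
```

```text
{'scene': ['vfov', 'cx', 'cy', 'R', 't'], 'top': ['vfov', 'cx', 'cy', 'R', 't'], 'wrist': ['vfov', 'cx', 'cy', 'T_tool_cam']}
```

View pics/ctop.png

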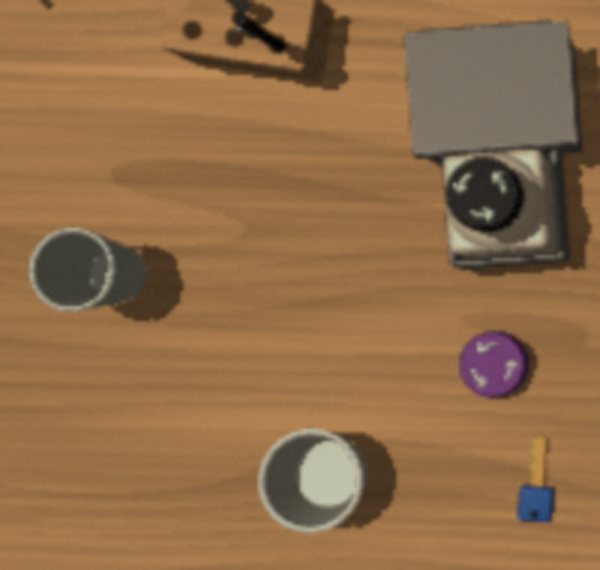

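View pics/cscene.png

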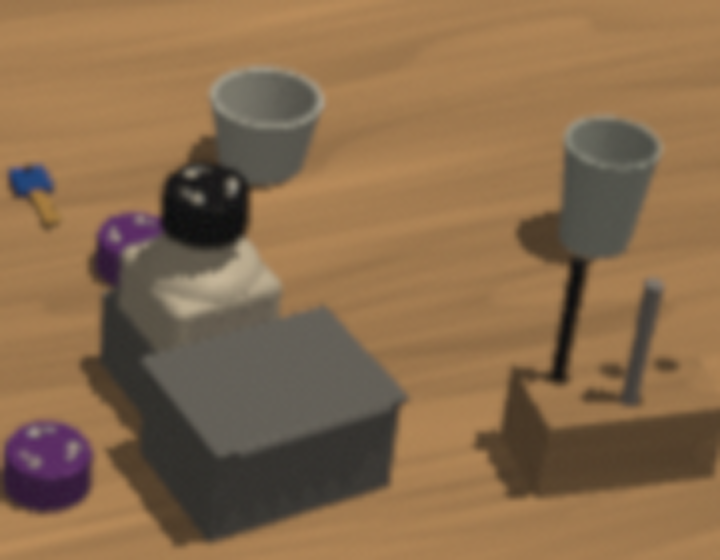

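```bash
cat > h.py <<'E'
from station import *
import cv2,numpy as np
def K(n):
    p=camera_params(n);f=240/np.tan(np.radians(p["vfov"])/2);return f,p["cx"],p["cy"]
def extr(n,st=None):
    p=camera_params(n)
    if n!="wrist": return np.array(p["R"]),np.array(p["t"]).ravel()
    T=np.array(p["T_tool_cam"]);st=st or get_state()
    A=np.eye(4);A[:3,:3]=st["eef_rot"];A[:3,3]=st["ee_pos"];M=np.linalg.inv(A@T);return M[:3,:3],M[:3,3]
def atz(n,u,v,z,E=None):
    f,cx,cy=K(n);R,t=E or extr(n);d=R.T@np.array([(u-cx)/f,(v-cy)/f,1]);c=-R.T@t
    return c+d*(z-c[2])/d[2]
def proj(n,X,E=None):
    f,cx,cy=K(n);R,t=E or extr(n);c=np.asarray(X)@R.T+t;return c[...,:2]/c[...,2:]*f+[cx,cy]
E
python3 - <<'E'
from h import *
for nm,u,v,z in[("cup",94,239.5,72),("holder",173.7,309.8,50),("cap",230.9,214.2,136),("bin c1",205.5,161,66),("c2",260,157.5,66),("c3",262.5,199.5,66),("c4",208.5,203,66),("well",221,237.5,50),("wellr",258.5,236.5,50)]: print(nm,atz("top",u,v,z).round(1))
for nm,u,v,z in[("cup",330+612/4,180+142/4,72),("holder",330+267/4,180+97/4,50),("cap",330+205/4,180+186/4,136)]: print(nm,atz("scene",u,v,z).round(1))
E
```

```text
cup [562.1 341.6  72. ]
holder [421.4 181.   50. ]
cap [615.9  55.6 136. ]
bin c1 [732.4 124.4  66. ]
c2 [743.7  11.6  66. ]
c3 [655.5   3.4  66. ]
c4 [644.7 114.7  66. ]
well [574.6  89.2  50. ]
wellr [579.   10.7  50. ]
cup [562.9 342.6  72. ]
holder [422.8 183.1  50. ]
cap [616.9  56.6 136. ]
```

```bash
cat >> h.py <<'E'
def plan(target,yaw,n,close,first=None):
    """straight move from the measured pose to target (TCP) with tool down, yaw of tool x in deg, in n equal rows"""
    s=first or get_state();p=np.array(s["ee_pos"]);R=np.array(s["eef_rot"])
    y0=np.degrees(np.arctan2(R[1,0],R[0,0]));dy=(yaw-y0+180)%360-180;d=(np.array(target)-p)/n
    for i in range(n):
        a=np.radians(y0+dy*i/n);x=np.array([np.cos(a),np.sin(a),0]);y=np.array([np.sin(a),-np.cos(a),0])
        print([0,0,round(-dy/n/45,4),round(d@x/250,3),round(d@y/250,3),round(-d[2]/250,3),close])
E
python3 - <<'E'
from h import *
plan([480,120,290],90,22,0)
E
```

```text
[0, 0, np.float64(-0.0751), np.float64(0.09), np.float64(-0.116), np.float64(-0.02), 0]
[0, 0, np.float64(-0.0751), np.float64(0.097), np.float64(-0.11), np.float64(-0.02), 0]
[0, 0, np.float64(-0.0751), np.float64(0.103), np.float64(-0.104), np.float64(-0.02), 0]
[0, 0, np.float64(-0.0751), np.float64(0.109), np.float64(-0.098), np.float64(-0.02), 0]
[0, 0, np.float64(-0.0751), np.float64(0.114), np.float64(-0.091), np.float64(-0.02), 0]
[0, 0, np.float64(-0.0751), np.float64(0.12), np.float64(-0.084), np.float64(-0.02), 0]
[0, 0, np.float64(-0.0751), np.float64(0.124), np.float64(-0.077), np.float64(-0.02), 0]
[0, 0, np.float64(-0.0751), np.float64(0.129), np.float64(-0.07), np.float64(-0.02), 0]
[0, 0, np.float64(-0.0751), np.float64(0.133), np.float64(-0.062), np.float64(-0.02), 0]
[0, 0, np.float64(-0.0751), np.float64(0.136), np.float64(-0.054), np.float64(-0.02), 0]
[0, 0, np.float64(-0.0751), np.float64(0.139), np.float64(-0.046), np.float64(-0.02), 0]
[0, 0, np.float64(-0.0751), np.float64(0.141), np.float64(-0.038), np.float64(-0.02), 0]
[0, 0, np.float64(-0.0751), np.float64(0.143), np.float64(-0.029), np.float64(-0.02), 0]
[0, 0, np.float64(-0.0751), np.float64(0.145), np.float64(-0.021), np.float64(-0.02), 0]
[0, 0, np.float64(-0.0751), np.float64(0.146), np.float64(-0.012), np.float64(-0.02), 0]
[0, 0, np.float64(-0.0751), np.float64(0.146), np.float64(-0.004), np.float64(-0.02), 0]
[0, 0, np.float64(-0.0751), np.float64(0.146), np.float64(0.005), np.float64(-0.02), 0]
[0, 0, np.float64(-0.0751), np.float64(0.146), np.float64(0.014), np.float64(-0.02), 0]
[0, 0, np.float64(-0.0751), np.float64(0.145), np.float64(0.022), np.float64(-0.02), 0]
[0, 0, np.float64(-0.0751), np.float64(0.143), np.float64(0.031), np.float64(-0.02), 0]
[0, 0, np.float64(-0.0751), np.float64(0.141), np.float64(0.039), np.float64(-0.02), 0]
[0, 0, np.float64(-0.0751), np.float64(0.139), np.float64(0.047), np.float64(-0.02), 0]
```

Call:
move_arm:
  targets:
    - [0,0,-0.075,0.09,-0.116,-0.02,0]
    - [0,0,-0.075,0.097,-0.11,-0.02,0]
    - [0,0,-0.075,0.103,-0.104,-0.02,0]
    - [0,0,-0.075,0.109,-0.098,-0.02,0]
    - [0,0,-0.075,0.114,-0.091,-0.02,0]
    - [0,0,-0.075,0.12,-0.084,-0.02,0]
    - [0,0,-0.075,0.124,-0.077,-0.02,0]
    - [0,0,-0.075,0.129,-0.07,-0.02,0]
    - [0,0,-0.075,0.133,-0.062,-0.02,0]
    - [0,0,-0.075,0.136,-0.054,-0.02,0]
    - [0,0,-0.075,0.139,-0.046,-0.02,0]
    - [0,0,-0.075,0.141,-0.038,-0.02,0]

```text
time: 1.15
ee_pos: [341.9, -217.8, 243.0]
eef_rot: [[0.555, 0.832, 0.0], [0.832, -0.555, -0.0], [0.0, 0.0, -1.0]]
ft_force: [1.1, -0.9, -0.5]
gripper_width: 95.0
```

Call:
move_arm:
  targets:
    - [0,0,-0.075,0.143,-0.029,-0.02,0]
    - [0,0,-0.075,0.145,-0.021,-0.02,0]
    - [0,0,-0.075,0.146,-0.012,-0.02,0]
    - [0,0,-0.075,0.146,-0.004,-0.02,0]
    - [0,0,-0.075,0.146,0.005,-0.02,0]
    - [0,0,-0.075,0.146,0.014,-0.02,0]
    - [0,0,-0.075,0.145,0.022,-0.02,0]
    - [0,0,-0.075,0.143,0.031,-0.02,0]
    - [0,0,-0.075,0.141,0.039,-0.02,0]
    - [0,0,-0.075,0.139,0.047,-0.02,0]
    - [0,0,0,0,0,0,0]

```text
time: 2.07
ee_pos: [482.0, 123.7, 293.2]
eef_rot: [[-0.006, 1.0, 0.0], [1.0, 0.006, 0.002], [0.002, 0.0, -1.0]]
ft_force: [-0.8, -0.7, -0.4]
gripper_width: 95.0
```

```bash
python3 - <<'E'
from h import *
s=get_state();print({k:np.round(s[k],2).tolist() for k in("time","ee_pos","eef_rot","joint_positions","ft_force")})
im=capture("wrist")[:,:,::-1].copy();cv2.imwrite("pics/w1.png",im)
E=extr("wrist",s)
for nm,X in(("cup",[562,342,72]),("holder",[422,182,50]),("cap",[616,56,136])): print(nm,proj("wrist",X,E).round(1))
E
```

```text
{'time': 2.07, 'ee_pos': [482.0, 123.71, 293.2], 'eef_rot': [[-0.01, 1.0, 0.0], [1.0, 0.01, 0.0], [0.0, 0.0, -1.0]], 'joint_positions': [8.13, -15.21, 105.23, 0.12, 89.93, 7.81], 'ft_force': [-0.76, -0.75, -0.41]}
cup [404.4 -11.7]
holder [269.4 153.9]
cap [455.4 285.9]
```

View pics/w1.png

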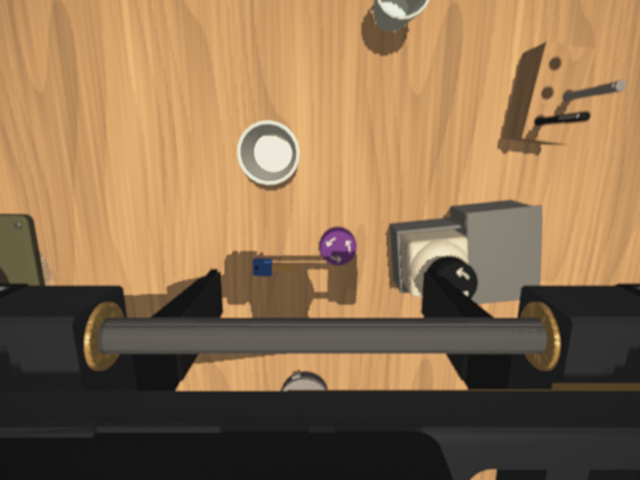

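Holder rim is centred at about (268,153), close to the (269,154) predicted from the top view. The cup is cut off at the top edge (400,5), so I'll move over for a full view of it.

Call:
move_arm:
  targets:
    - [0,0,0,0.088,0.048,0.03,0]
    - [0,0,0,0.088,0.048,0.03,0]
    - [0,0,0,0.088,0.048,0.03,0]
    - [0,0,0,0.088,0.048,0.03,0]
    - [0,0,0,0.088,0.048,0.03,0]
    - [0,0,0,0,0,0,0]
    - [0,0,0,0,0,0,0]

```text
time: 2.7
ee_pos: [540.6, 228.1, 254.0]
eef_rot: [[0.002, 1.0, -0.003], [1.0, -0.002, -0.001], [-0.001, -0.003, -1.0]]
ft_force: [0.1, -0.4, 0.3]
gripper_width: 94.9
```

```bash
python3 - <<'E'
from h import *
s=get_state();print({k:np.round(s[k],3).tolist() for k in("time","ee_pos","eef_rot")})
im=capture("wrist")[:,:,::-1].copy();cv2.imwrite("pics/w2.png",im)
E=extr("wrist",s)
for nm,X in(("cup",[562,342,72]),("holder",[422,182,50])): print(nm,proj("wrist",X,E).round(1))
big=cv2.resize(im[0:300,120:520],None,fx=2,fy=2,interpolation=cv2.INTER_CUBIC);cv2.imwrite("pics/w2b.png",big)
E
```

```text
{'time': 2.7, 'ee_pos': [540.59, 228.111, 254.016], 'eef_rot': [[0.002, 1.0, -0.003], [1.0, -0.002, -0.001], [-0.001, -0.003, -1.0]]}
cup [344.8  94.8]
holder [215.4 251.2]
```

View pics/w2b.png

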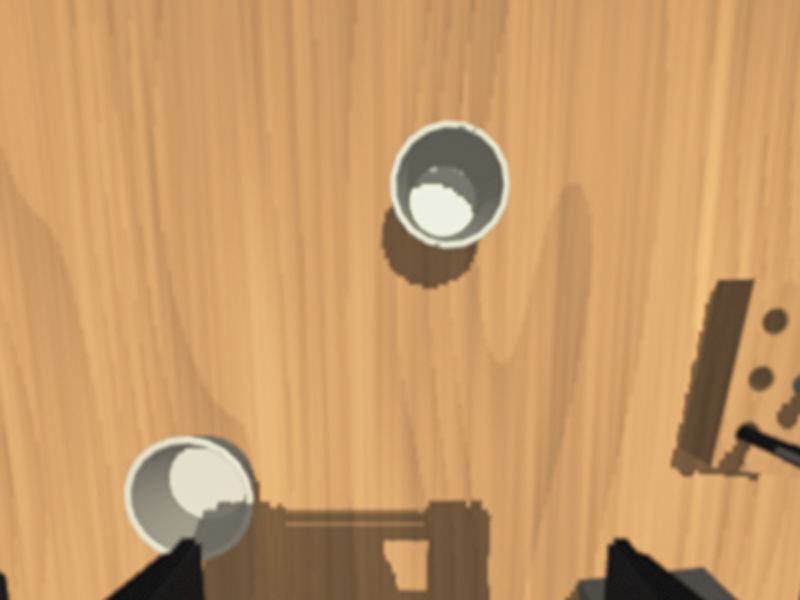

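```bash
cat >> h.py <<'E'
from scipy.optimize import least_squares
def fitrim(im,E,xy,z,r,cam="wrist",sat=70,dbg=None):
    """fit the outer rim circle (known z and r) to the outline of the low-saturation blob near xy"""
    hsv=cv2.cvtColor(im,cv2.COLOR_BGR2HSV);m=(hsv[...,1]<sat).astype(np.uint8)
    c=proj(cam,[*xy,z],E);m0=np.zeros_like(m);px=np.linalg.norm(proj(cam,[xy[0]+r,xy[1],z],E)-c)
    cv2.circle(m0,tuple(int(v) for v in c),int(px*1.35),1,-1);m&=m0
    n,l,st,_=cv2.connectedComponentsWithStats(m);k=1+np.argmax(st[1:,4]);b=(l==k).astype(np.uint8)
    cs,_=cv2.findContours(b,cv2.RETR_EXTERNAL,cv2.CHAIN_APPROX_NONE);P=max(cs,key=len)[:,0].astype(float)
    a=np.linspace(0,2*np.pi,361);C=np.c_[np.cos(a),np.sin(a),0*a]
    from scipy.spatial import cKDTree
    def f(v): return cKDTree(proj(cam,C*v[2]+[v[0],v[1],z],E)).query(P)[0]
    best=least_squares(f,[*xy,r],loss="soft_l1",f_scale=.5,diff_step=1e-3)
    v=best.x
    if dbg:
        o=im.copy();cv2.polylines(o,[np.int32(proj(cam,C*v[2]+[v[0],v[1],z],E))],True,(0,0,255),1)
        x,y=[int(q) for q in c];o=o[max(0,y-75):y+75,max(0,x-100):x+100];cv2.imwrite(dbg,cv2.resize(o,None,fx=3,fy=3))
    return v.round(2),round(float(np.median(np.abs(f(v)))),2)
E
python3 - <<'E'
from h import *
s=get_state();E=extr("wrist",s);im=cv2.imread("pics/w2.png")
print(fitrim(im,E,[562,344],72,28.5,dbg="pics/fc.png"));print(fitrim(im,E,[422,182],50,36,dbg="pics/fh.png"))
t=cv2.imread("pics/top0.png");E=extr("top")
print(fitrim(t,E,[562,342],72,28.5,"top"));print(fitrim(t,E,[422,182],50,36,"top"))
t=cv2.imread("pics/scene0.png");E=extr("scene")
print(fitrim(t,E,[562,342],72,28.5,"scene"));print(fitrim(t,E,[422,182],50,36,"scene"))
E
python3 -c "
import cv2,numpy as np
cv2.imwrite('pics/ff.png',np.vstack([cv2.resize(cv2.imread('pics/f%s.png'%c),(400,300)) for c in 'ch']))"
```

```text
(array([561.97, 343.55,  28.12]), 0.33)
(array([421.5 , 183.  ,  36.29]), 1.37)
(array([562.23, 339.34,  29.17]), 0.78)
(array([421.92, 181.55,  35.03]), 0.38)
(array([569.13, 337.09,  31.87]), 1.06)
(array([426.44, 179.68,  36.66]), 1.04)
```

View pics/ff.png

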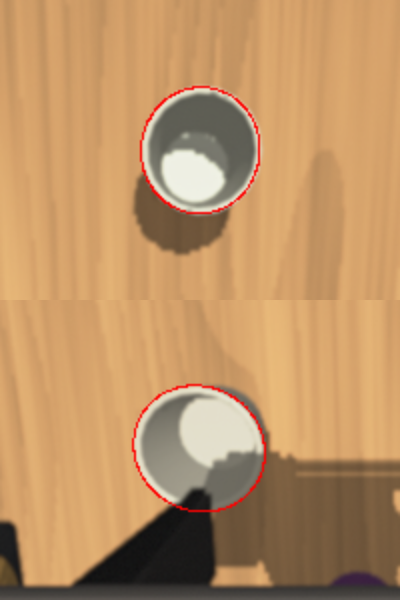

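Call:
move_arm:
  targets:
    - [0,0,0,0.092,0.017,0.08,0]
    - [0,0,0,0.092,0.017,0.08,0]
    - [0,0,0,0.092,0.017,0.08,0]
    - [0,0,0,0.092,0.017,0.08,0]
    - [0,0,0,0.092,0.017,0.08,0]
    - [0,0,0,0,0,0,0]
    - [0,0,0,0,0,0,0]

```text
time: 3.33
ee_pos: [561.8, 342.6, 154.4]
eef_rot: [[0.002, 1.0, -0.002], [1.0, -0.002, -0.002], [-0.002, -0.002, -1.0]]
ft_force: [-0.5, 0.7, -0.1]
gripper_width: 95.2
```

```bash
python3 - <<'E'
from h import *
s=get_state();print({k:np.round(s[k],3).tolist() for k in("time","ee_pos","eef_rot")})
im=capture("wrist")[:,:,::-1].copy();cv2.imwrite("pics/w3.png",im)
E=extr("wrist",s);print(proj("wrist",[562,343.5,72],E))
print(fitrim(im,E,[562,343.5],72,28.5,dbg="pics/fc3.png"))
E
```

```text
{'time': 3.333, 'ee_pos': [561.796, 342.583, 154.393], 'eef_rot': [[0.002, 1.0, -0.002], [1.0, -0.002, -0.002], [-0.002, -0.002, -1.0]]}
[322.43830802 235.33969085]
(array([561.6 , 344.25,  27.96]), 0.41)
```

View pics/w3.png

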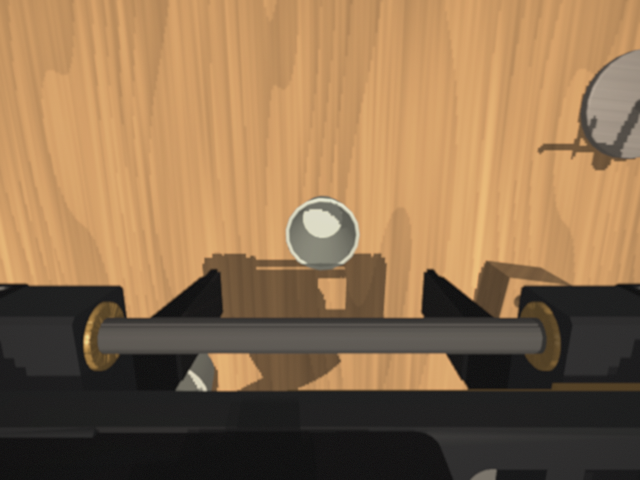

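Cup rim at (322,233), centred between the fingers; fit (561.6,344.3). I'll descend and close.

Call:
move_arm:
  targets:
    - [0,0,0,0.005,0,0.1,0]
    - [0,0,0,0,0,0.1,0]
    - [0,0,0,0,0,0.1,0]
    - [0,0,0,0,0,0.06,0]
    - [0,0,0,0,0,0.024,0]
    - [0,0,0,0,0,0,100]
    - [0,0,0,0,0,0,255]
    - [0,0,0,0,0,0,255]
    - [0,0,0,0,0,0,255]
    - [0,0,0,0,0,0,255]
    - [0,0,0,0,0,0,255]
    - [0,0,0,0,0,0,255]

```text
time: 4.38
ee_pos: [562.8, 345.2, 60.0]
eef_rot: [[0.002, 1.0, 0.001], [1.0, -0.002, 0.0], [0.0, 0.001, -1.0]]
ft_force: [-0.4, -0.1, -0.5]
gripper_width: 54.2
```

Call:
move_arm:
  targets:
    - [0,0,0,0,0,0,255]
    - [0,0,0,0,0,0,255]

```text
time: 4.55
ee_pos: [562.5, 345.1, 59.5]
eef_rot: [[0.002, 1.0, -0.0], [1.0, -0.002, -0.0], [-0.0, -0.0, -1.0]]
ft_force: [0.1, -1.2, -1.2]
gripper_width: 40.4
```

```bash
python3 - <<'E'
from h import *
s=get_state();print({k:np.round(s[k],3).tolist() for k in("time","ee_pos","gripper_width")})
im=capture("wrist")[:,:,::-1].copy();cv2.imwrite("pics/w4.png",im)
E
python3 - <<'E'
from h import *
im=capture("scene")[:,:,::-1].copy();cv2.imwrite("pics/s4.png",cv2.resize(im[130:290,400:560],None,fx=3.5,fy=3.5,interpolation=cv2.INTER_CUBIC))
E
```

```text
{'time': 4.55, 'ee_pos': [562.524, 345.056, 59.459], 'gripper_width': 40.415}
```

View pics/w4.png

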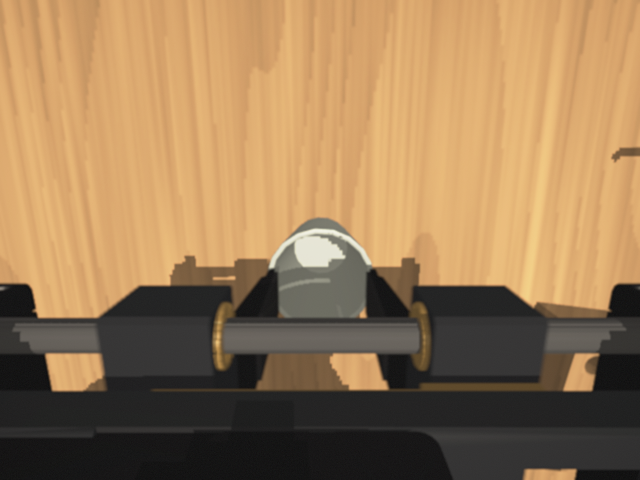

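View pics/s4.png

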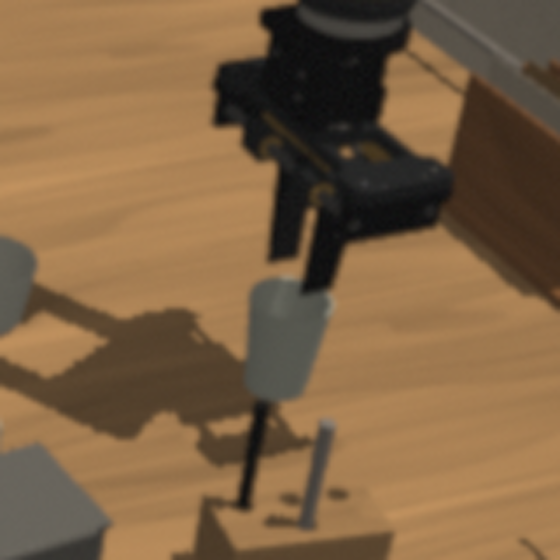

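```bash
python3 - <<'E'
from h import *
im=capture("scene")[:,:,::-1].copy();cv2.imwrite("pics/s5full.png",im)
im=cv2.imread("pics/s5full.png")
for x in(542,583):
  for z in (51.5,71,91): print(x,z,proj("scene",[x,345,z]),(proj("scene",[x,345,z])-[430,170])*6)
cv2.imwrite("pics/s5.png",cv2.resize(im[170:270,430:540],None,fx=6,fy=6,interpolation=cv2.INTER_CUBIC))
E
```

```text
542 51.5 [478.05642755 217.84080162] [288.33856531 287.04480972]
542 71 [479.34376155 211.10169418] [296.06256929 246.61016509]
542 91 [480.68692147 204.07034177] [304.12152882 204.4220506 ]
583 51.5 [486.86032614 226.99110149] [341.16195684 341.94660894]
583 71 [488.25412746 220.17279222] [349.52476477 301.03675334]
583 91 [489.70895762 213.0559372 ] [358.2537457  258.33562323]
```

View pics/s5.png

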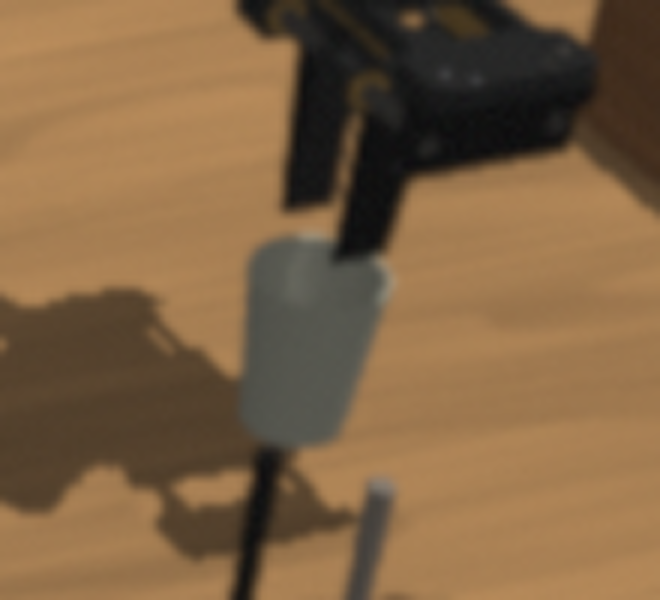

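```bash
python3 - <<'E'
import station,inspect
print(type(station.tip_reach),station.tip_reach if not callable(station.tip_reach) else station.tip_reach())
print([a for a in dir(station) if not a.startswith("_")])
E
```

```text
<class 'float'> 8.0
['PlanningError', 'camera_params', 'capture', 'close_job', 'get_state', 'tip_reach']
```

The jaws have closed to 40 mm without moving the cup. In the scene view the fingertips end at about (481,204) and (490,212), which is z≈92 with the reported TCP at 59.5. So the real fingertips are about 32 mm *behind* the reported TCP, not 8 mm ahead. The whole gripper sits about 40 mm higher than stated, and the cup is untouched. I'll reopen, go 39 mm lower, and check by image.

Call:
move_arm:
  targets:
    - [0,0,0,0,0,0,20]
    - [0,0,0,0,0,0,20]
    - [0,0,0,0,0,0,20]
    - [0,0,0,0,0,0,20]
    - [0,0,0,0,0,0,20]
    - [0,0,0,0,0,0,20]
    - [0,0,0,0,0,0,20]
    - [0,0,0,-0.005,0,0.05,20]
    - [0,0,0,0,0,0.05,20]
    - [0,0,0,0,0,0.05,20]
    - [0,0,0,0,0,0,20]

```text
time: 5.62
ee_pos: [559.6, 342.1, 16.9]
eef_rot: [[0.002, 1.0, -0.007], [1.0, -0.002, -0.003], [-0.003, -0.007, -1.0]]
ft_force: [0.4, -0.6, -1.5]
gripper_width: 86.8
```

```bash
python3 - <<'E'
from h import *
im=capture("scene")[:,:,::-1].copy();cv2.imwrite("pics/s6full.png",im)
cv2.imwrite("pics/s6.png",cv2.resize(im[170:270,430:540],None,fx=6,fy=6,interpolation=cv2.INTER_CUBIC))
E
```

```text
(no output)
```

View pics/s6.png

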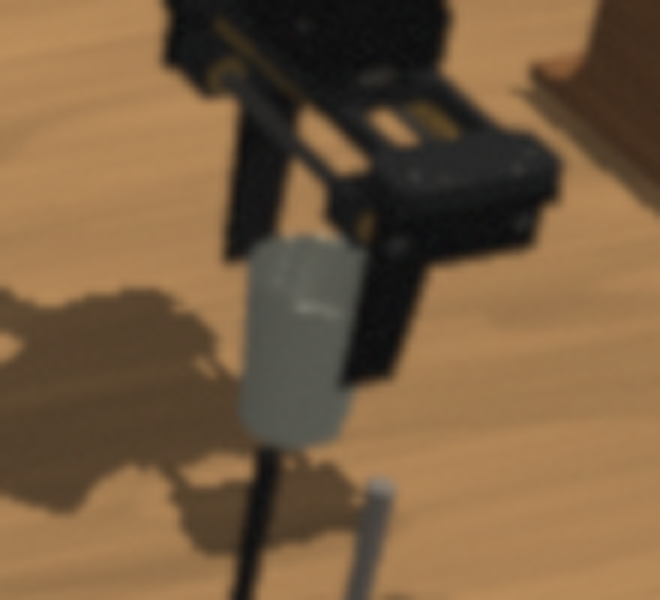

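The fingers now straddle the cup: near tip at (491,233), far tip at (471,213), and the tips work out to z≈49. I'll raise 2 mm and close.

Call:
move_arm:
  targets:
    - [0,0,0,0.005,0.005,-0.008,60]
    - [0,0,0,0,0,0,120]
    - [0,0,0,0,0,0,200]
    - [0,0,0,0,0,0,255]
    - [0,0,0,0,0,0,255]
    - [0,0,0,0,0,0,255]
    - [0,0,0,0,0,0,255]
    - [0,0,0,0,0,0,255]

```text
time: 6.33
ee_pos: [563.9, 345.1, 24.5]
eef_rot: [[0.002, 1.0, 0.0], [1.0, -0.002, 0.0], [0.0, 0.0, -1.0]]
ft_force: [-1.0, -0.1, 2.2]
gripper_width: 55.0
```

Call:
move_arm:
  targets:
    - [0,0,0,0,0,0,255]
    - [0,0,0,0,0,0,255]

```text
time: 6.5
ee_pos: [564.0, 345.1, 24.5]
eef_rot: [[0.002, 1.0, 0.0], [1.0, -0.002, 0.0], [0.0, 0.0, -1.0]]
ft_force: [-1.7, 0.6, 3.5]
gripper_width: 55.3
```

Stopped on the cup at 55 mm. Lifting.

Call:
move_arm:
  targets:
    - [0,0,0,0,0,-0.02,255]
    - [0,0,0,0,0,-0.06,255]
    - [0,0,0,0,0,-0.08,255]
    - [0,0,0,0,0,-0.1,255]
    - [0,0,0,0,0,-0.1,255]
    - [0,0,0,0,0,-0.04,255]
    - [0,0,0,0,0,0,255]
    - [0,0,0,0,0,0,255]

```text
time: 7.17
ee_pos: [564.0, 345.0, 124.4]
eef_rot: [[0.002, 1.0, 0.001], [1.0, -0.002, 0.0], [0.0, 0.001, -1.0]]
ft_force: [0.2, 0.1, -1.2]
gripper_width: 55.1
```

```bash
python3 - <<'E'
from h import *
s=get_state();print({k:np.round(s[k],3).tolist() for k in("time","ee_pos","eef_rot")})
a=capture("wrist")[:,:,::-1].copy();cv2.imwrite("pics/w7.png",a)
im=capture("scene")[:,:,::-1].copy();cv2.imwrite("pics/s7full.png",im)
cv2.imwrite("pics/s7.png",np.hstack([cv2.resize(im[120:270,380:530],(480,480),interpolation=cv2.INTER_CUBIC),cv2.resize(a[180:480,200:440],(320,480))[:480]]))
E
```

```text
{'time': 7.167, 'ee_pos': [564.032, 345.028, 124.356], 'eef_rot': [[0.002, 1.0, 0.001], [1.0, -0.002, 0.0], [0.0, 0.001, -1.0]]}
```

View pics/s7.png

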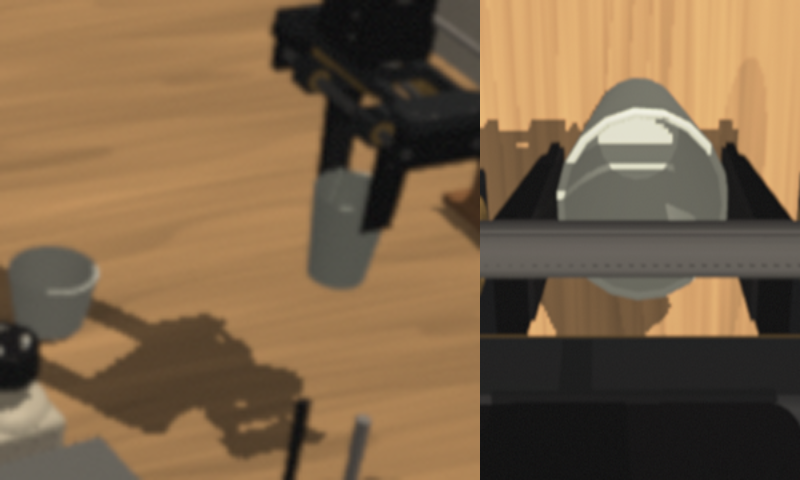

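The cup is lifted and hangs upright between the fingers. Next I'll go to a viewpoint just short of the holder to measure it closely.

Call:
move_arm:
  targets:
    - [0,0,0,-0.04,-0.026,-0.005,255]
    - [0,0,0,-0.09,-0.057,-0.005,255]
    - [0,0,0,-0.12,-0.076,-0.005,255]
    - [0,0,0,-0.13,-0.083,-0.005,255]
    - [0,0,0,-0.13,-0.083,0,255]
    - [0,0,0,-0.13,-0.083,0,255]
    - [0,0,0,-0.12,-0.076,0,255]
    - [0,0,0,-0.09,-0.057,0,255]
    - [0,0,0,-0.042,-0.027,0,255]
    - [0,0,0,0,0,0,255]
    - [0,0,0,0,0,0,255]
    - [0,0,0,0,0,0,255]

```text
time: 8.27
ee_pos: [421.2, 122.5, 128.5]
eef_rot: [[0.002, 1.0, -0.001], [1.0, -0.002, 0.0], [0.0, -0.001, -1.0]]
ft_force: [0.1, -0.3, -1.4]
gripper_width: 55.2
```

```bash
python3 - <<'E'
from h import *
s=get_state();print({k:np.round(s[k],3).tolist() for k in("time","ee_pos","eef_rot","gripper_width")})
im=capture("wrist")[:,:,::-1].copy();cv2.imwrite("pics/w8.png",im)
E=extr("wrist",s);print(proj("wrist",[422,182,50],E))
for sat in(50,60,70):print(fitrim(im,E,[422,182],50,36,sat=sat,dbg="pics/fh8.png"))
E
```

```text
{'time': 8.267, 'ee_pos': [421.222, 122.454, 128.451], 'eef_rot': [[0.002, 1.0, -0.001], [1.0, -0.002, 0.0], [0.0, -0.001, -1.0]], 'gripper_width': 55.241}
[322.88416365 157.53249626]
(array([420.6 , 184.06,  35.04]), 0.38)
(array([420.55, 183.92,  35.22]), 0.38)
(array([420.54, 183.85,  35.4 ]), 0.4)
```

View pics/w8.png

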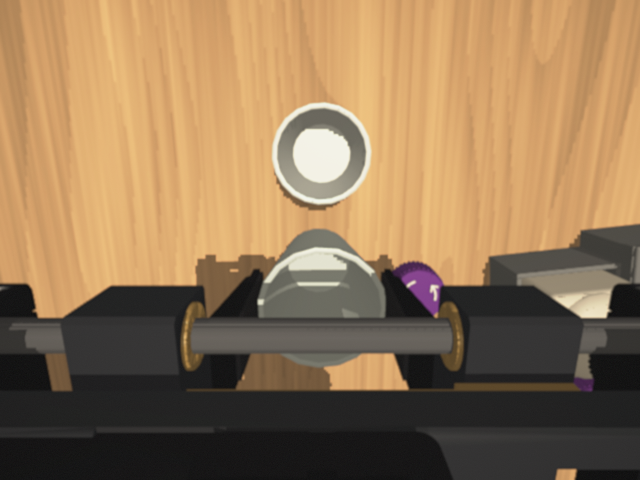

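View pics/fh8.png

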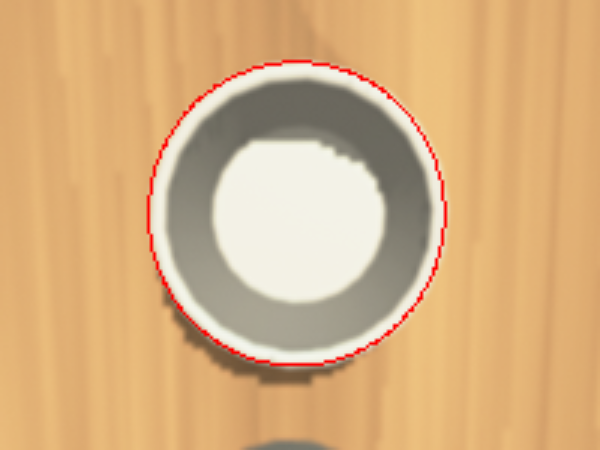

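Holder rim is at (320,153), fit (420.5,184.0). The held cup's front rim at (322,247) puts the cup about 2 mm toward −y of the TCP. Moving above the holder.

Call:
move_arm:
  targets:
    - [0,0,0,0.04,0,0,255]
    - [0,0,0,0.09,0,0,255]
    - [0,0,0,0.085,0,0.03,255]
    - [0,0,0,0.037,0,0.06,255]
    - [0,0,0,0,0,0.06,255]
    - [0,0,0,0,0,0.03,255]
    - [0,0,0,0,0,0,255]
    - [0,0,0,0,0,0,255]
    - [0,0,0,0,0,0,255]

```text
time: 9.07
ee_pos: [422.2, 185.6, 84.8]
eef_rot: [[0.002, 1.0, 0.001], [1.0, -0.002, 0.0], [0.0, 0.001, -1.0]]
ft_force: [-0.1, -0.2, -1.4]
gripper_width: 55.6
```

```bash
python3 - <<'E'
from h import *
s=get_state();print({k:np.round(s[k],3).tolist() for k in("time","ee_pos","eef_rot","gripper_width")})
im=capture("scene")[:,:,::-1].copy();cv2.imwrite("pics/s9f.png",im)
t=capture("top")[:,:,::-1].copy();cv2.imwrite("pics/t9f.png",t)
cv2.imwrite("pics/s9.png",np.hstack([cv2.resize(im[140:240,350:450],(400,400),interpolation=cv2.INTER_CUBIC),cv2.resize(t[260:360,124:224],(400,400),interpolation=cv2.INTER_CUBIC)]))
E
```

```text
{'time': 9.067, 'ee_pos': [422.164, 185.594, 84.762], 'eef_rot': [[0.002, 1.0, 0.001], [1.0, -0.002, 0.0], [0.0, 0.001, -1.0]], 'gripper_width': 55.634}
```

View pics/s9.png

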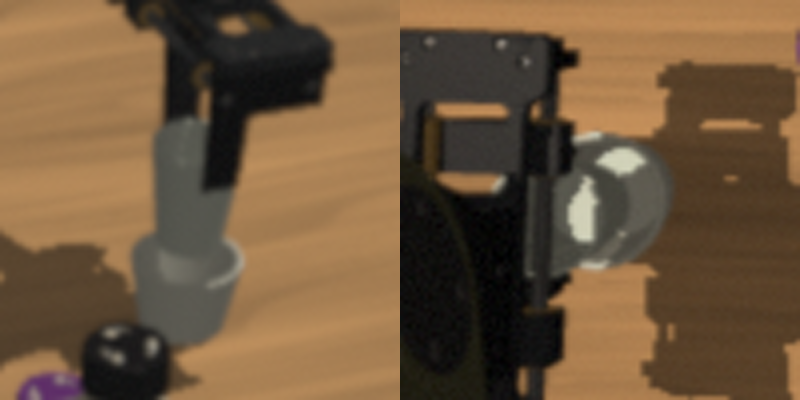

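The cup hangs upright, centred over the holder in the scene view: cup foot at (397,203), holder rim centre at (397,205). Lowering.

Call:
move_arm:
  targets:
    - [0,0,0,0,-0.003,0.03,255]
    - [0,0,0,0,0,0.04,255]
    - [0,0,0,0,0,0.04,255]
    - [0,0,0,0,0,0.03,255]
    - [0,0,0,0,0,0.024,255]
    - [0,0,0,0,0,0.016,255]
    - [0,0,0,0,0,0.008,255]
    - [0,0,0,0,0,0,255]
    - [0,0,0,0,0,0,255]

```text
time: 9.92
ee_pos: [420.9, 185.3, 37.1]
eef_rot: [[0.002, 1.0, 0.0], [1.0, -0.002, 0.0], [0.0, 0.0, -1.0]]
ft_force: [-1.2, 0.3, -1.0]
gripper_width: 54.6
```

Call:
move_arm:
  targets:
    - [0,0,0,0,0,0.006,255]
    - [0,0,0,0,0,0.006,255]
    - [0,0,0,0,0,0.006,255]
    - [0,0,0,0,0,0.004,255]
    - [0,0,0,0,0,0,255]

```text
time: 10.33
ee_pos: [420.6, 185.2, 31.2]
eef_rot: [[0.002, 1.0, -0.0], [1.0, -0.002, -0.0], [-0.0, -0.0, -1.0]]
ft_force: [0.7, 0.0, -0.9]
gripper_width: 55.3
```

Call:
move_arm:
  targets:
    - [0,0,0,0,0,0.003,255]
    - [0,0,0,0,0,0.003,255]
    - [0,0,0,0,0,0.002,255]
    - [0,0,0,0,0,0,255]

```text
time: 10.67
ee_pos: [420.8, 185.3, 29.5]
eef_rot: [[0.002, 1.0, 0.0], [1.0, -0.002, 0.0], [0.0, 0.0, -1.0]]
ft_force: [0.5, -0.1, -0.8]
gripper_width: 55.0
```

Call:
move_arm:
  targets:
    - [0,0,0,0,0,0.003,255]
    - [0,0,0,0,0,0.003,255]
    - [0,0,0,0,0,0,255]

```text
time: 10.92
ee_pos: [420.9, 185.6, 29.4]
eef_rot: [[0.002, 1.0, -0.001], [1.0, -0.002, 0.0], [0.0, -0.001, -1.0]]
ft_force: [-3.8, -0.5, 9.0]
gripper_width: 54.9
```

Contact: 9 N up at z=29.4, which matches the cup foot being on the holder floor. I'll ease off 1 mm and open.

Call:
move_arm:
  targets:
    - [0,0,0,0,0,-0.004,255]
    - [0,0,0,0,0,0,90]
    - [0,0,0,0,0,0,60]
    - [0,0,0,0,0,0,40]
    - [0,0,0,0,0,0,20]
    - [0,0,0,0,0,0,20]
    - [0,0,0,0,0,-0.04,20]
    - [0,0,0,0,0,-0.1,20]
    - [0,0,0,-0.03,0,-0.12,20]
    - [0,0,0,-0.05,0,-0.12,20]
    - [0,0,0,-0.05,0,-0.08,20]
    - [0,0,0,0,0,0,20]

```text
time: 11.92
ee_pos: [424.2, 152.4, 150.5]
eef_rot: [[0.003, 1.0, 0.01], [1.0, -0.003, 0.002], [0.002, 0.01, -1.0]]
ft_force: [-0.1, 0.2, 1.2]
gripper_width: 87.5
```

```bash
python3 - <<'E'
from h import *
s=get_state();print({k:np.round(s[k],3).tolist() for k in("time","ee_pos","joint_positions","gripper_width")})
im=capture("scene")[:,:,::-1].copy();cv2.imwrite("pics/s10f.png",im)
t=capture("wrist")[:,:,::-1].copy();cv2.imwrite("pics/w10f.png",t)
cv2.imwrite("pics/s10.png",np.hstack([cv2.resize(im[140:240,350:450],(400,400),interpolation=cv2.INTER_CUBIC),cv2.resize(t[80:280,222:422],(400,400),interpolation=cv2.INTER_CUBIC)]))
E
```

```text
{'time': 11.917, 'ee_pos': [424.198, 152.354, 150.508], 'joint_positions': [12.955, -18.584, 121.431, -0.041, 76.55, 13.159], 'gripper_width': 87.525}
```

View pics/s10.png

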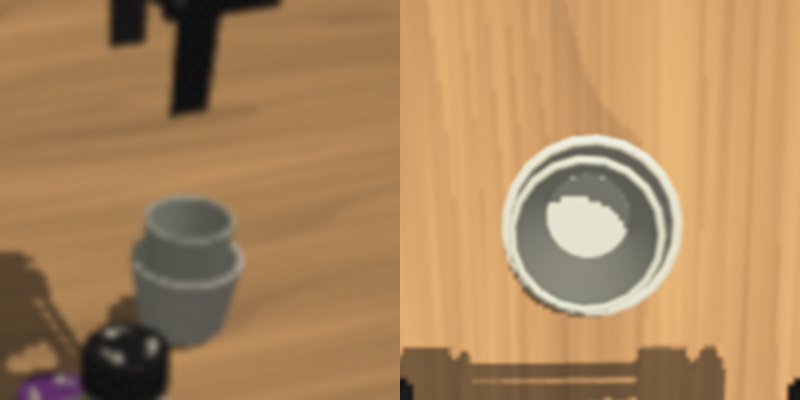

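The oil cup stands nested in the holder: scene (397,200), wrist crop shows the two rims, with the cup on the floor. Next, a viewpoint for the cap.

```bash
python3 - <<'E'
from h import *
plan([588,-3,200],65,9,20)
E
```

```text
[0, 0, np.float64(0.0613), np.float64(-0.069), np.float64(0.074), np.float64(-0.024), 20]
[0, 0, np.float64(0.0613), np.float64(-0.065), np.float64(0.077), np.float64(-0.024), 20]
[0, 0, np.float64(0.0613), np.float64(-0.062), np.float64(0.081), np.float64(-0.024), 20]
[0, 0, np.float64(0.0613), np.float64(-0.058), np.float64(0.083), np.float64(-0.024), 20]
[0, 0, np.float64(0.0613), np.float64(-0.054), np.float64(0.086), np.float64(-0.024), 20]
[0, 0, np.float64(0.0613), np.float64(-0.049), np.float64(0.089), np.float64(-0.024), 20]
[0, 0, np.float64(0.0613), np.float64(-0.045), np.float64(0.091), np.float64(-0.024), 20]
[0, 0, np.float64(0.0613), np.float64(-0.041), np.float64(0.093), np.float64(-0.024), 20]
[0, 0, np.float64(0.0613), np.float64(-0.036), np.float64(0.095), np.float64(-0.024), 20]
```

Call:
move_arm:
  targets:
    - [0,0,0.061,-0.069,0.074,-0.024,20]
    - [0,0,0.061,-0.065,0.077,-0.024,20]
    - [0,0,0.061,-0.062,0.081,-0.024,20]
    - [0,0,0.061,-0.058,0.083,-0.024,20]
    - [0,0,0.061,-0.054,0.086,-0.024,20]
    - [0,0,0.061,-0.049,0.089,-0.024,20]
    - [0,0,0.061,-0.045,0.091,-0.024,20]
    - [0,0,0.061,-0.041,0.093,-0.024,20]
    - [0,0,0.061,-0.036,0.095,-0.024,20]
    - [0,0,0,0,0,0,20]
    - [0,0,0,0,0,0,20]
    - [0,0,0,0,0,0,20]

```text
time: 13.02
ee_pos: [586.4, -2.3, 195.9]
eef_rot: [[0.419, 0.908, -0.004], [0.908, -0.419, 0.001], [-0.001, -0.004, -1.0]]
ft_force: [-0.0, 0.2, 0.4]
gripper_width: 87.6
```

```bash
python3 - <<'E'
from h import *
s=get_state();print({k:np.round(s[k],3).tolist() for k in("time","ee_pos","eef_rot","joint_positions")})
im=capture("wrist")[:,:,::-1].copy();cv2.imwrite("pics/w11.png",im)
E=extr("wrist",s);c=proj("wrist",[616,56,136],E);print(c,np.linalg.norm(proj("wrist",[616+23.5,56,136],E)-c))
E
```

```text
{'time': 13.017, 'ee_pos': [586.357, -2.267, 195.922], 'eef_rot': [[0.419, 0.908, -0.004], [0.908, -0.419, 0.001], [-0.001, -0.004, -1.0]], 'joint_positions': [-5.479, -1.194, 101.915, 0.023, 79.489, 19.296]}
[326.4326223  149.34045089] 35.724978671699354
```

View pics/w11.png

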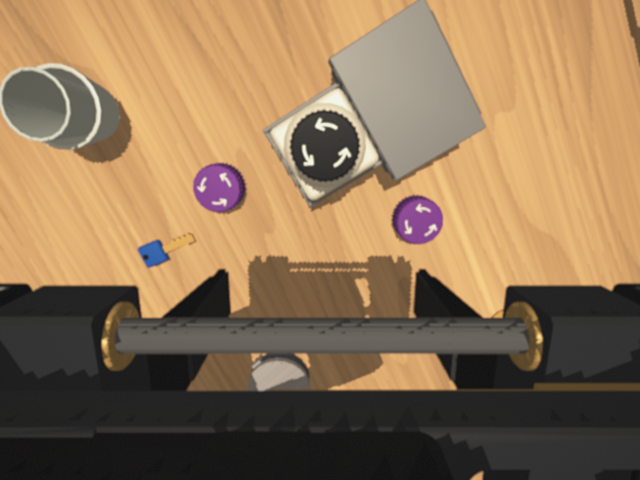

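Black cap crown at (325,145) on the pale bottle. The purple look-alikes at (218,188) and (418,219) lie on the shelf and are not the target. Fitting the crown circle.

```bash
python3 - <<'E'
from h import *
from scipy.spatial import cKDTree
s=get_state();E=extr("wrist",s);im=cv2.imread("pics/w11.png")
g=im.max(2);m=(g<75).astype(np.uint8);m=cv2.morphologyEx(m,cv2.MORPH_CLOSE,np.ones((7,7),np.uint8))
m0=np.zeros_like(m);cv2.circle(m0,(326,147),48,1,-1);m&=m0
n,l,st,_=cv2.connectedComponentsWithStats(m);k=1+np.argmax(st[1:,4]);b=(l==k).astype(np.uint8)
P=max(cv2.findContours(b,cv2.RETR_EXTERNAL,cv2.CHAIN_APPROX_NONE)[0],key=len)[:,0].astype(float)
print(P.min(0),P.max(0))
a=np.linspace(0,2*np.pi,361);C=np.c_[np.cos(a),np.sin(a),0*a]
for z in(136,132):
    f=lambda v:cKDTree(proj("wrist",C*v[2]+[v[0],v[1],z],E)).query(P)[0]
    v=least_squares(f,[616,56,23.5],loss="soft_l1",f_scale=.5,diff_step=1e-3).x;print(z,v.round(2),np.median(f(v)))
o=im.copy();z=132;cv2.polylines(o,[np.int32(proj("wrist",C*v[2]+[v[0],v[1],z],E))],True,(0,0,255),1)
cv2.imwrite("pics/fcap.png",cv2.resize(o[80:220,240:440],None,fx=3,fy=3))
E
```

```text
[291. 111.] [358. 180.]
136 [615.3   58.36  22.21] 0.3722134072882744
132 [615.34  58.25  22.57] 0.3558825823929257
```

View pics/fcap.png

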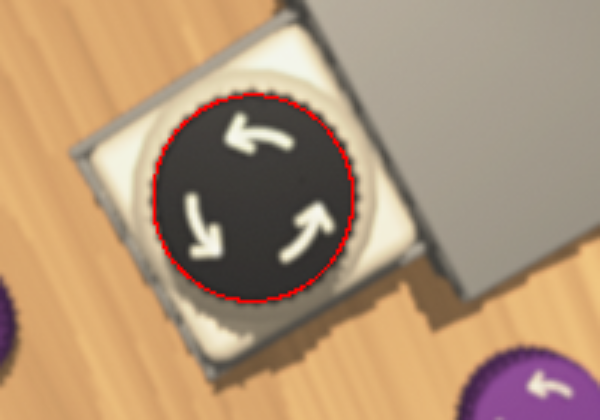

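Cap at (615.3,58.3). Hovering above it.

Call:
move_arm:
  targets:
    - [0,0,0,0.04,0.001,0.03,0]
    - [0,0,0,0.07,0.001,0.06,0]
    - [0,0,0,0.08,0.001,0.07,0]
    - [0,0,0,0.06,0,0.06,0]
    - [0,0,0,0.018,0,0.024,0]
    - [0,0,0,0,0,0,0]
    - [0,0,0,0,0,0,0]
    - [0,0,0,0,0,0,0]

```text
time: 13.73
ee_pos: [616.6, 57.3, 138.0]
eef_rot: [[0.42, 0.908, 0.001], [0.908, -0.42, -0.0], [0.0, 0.001, -1.0]]
ft_force: [-0.1, -0.4, 0.8]
gripper_width: 95.2
```

```bash
python3 - <<'E'
from h import *
s=get_state();print({k:np.round(s[k],3).tolist() for k in("time","ee_pos","eef_rot","ft_force")})
im=capture("wrist")[:,:,::-1].copy();cv2.imwrite("pics/w12.png",im)
E=extr("wrist",s)
a=np.linspace(0,2*np.pi,121);C=np.c_[np.cos(a),np.sin(a),0*a]
o=im.copy();cv2.polylines(o,[np.int32(proj("wrist",C*23.2+[615.3,58.3,136],E))],True,(0,0,255),1)
cv2.imwrite("pics/w12b.png",cv2.resize(o[150:400,170:470],None,fx=2.4,fy=2.4))
E
```

```text
{'time': 13.733, 'ee_pos': [616.631, 57.343, 137.997], 'eef_rot': [[0.42, 0.908, 0.001], [0.908, -0.42, -0.0], [0.0, 0.001, -1.0]], 'ft_force': [-0.135, -0.403, 0.766]}
```

View pics/w12b.png

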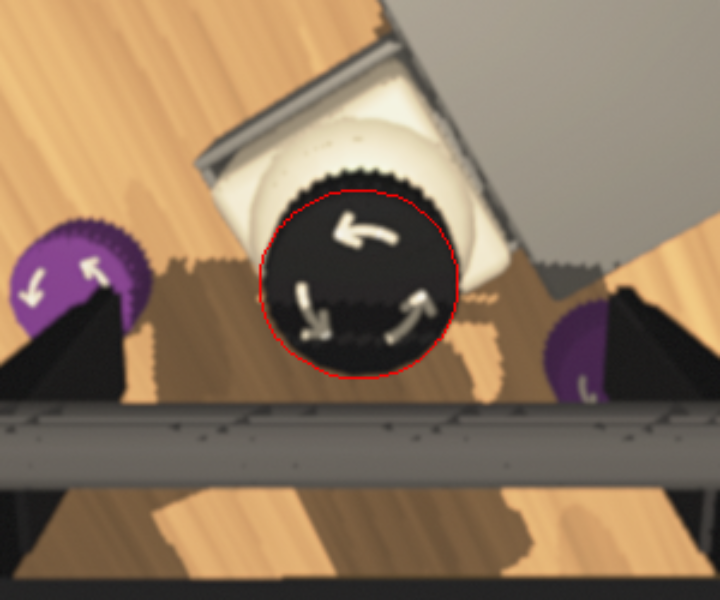

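The predicted circle matches the crown at (320,267). To find the wrist camera's lateral bias before twisting, I'll measure the cap again at a yaw turned 60°.

Call:
move_arm:
  targets:
    - [0,0,-0.148,0,0,0,0]
    - [0,0,-0.148,0,0,0,0]
    - [0,0,-0.148,0,0,0,0]
    - [0,0,-0.148,0,0,0,0]
    - [0,0,-0.148,0,0,0,0]
    - [0,0,-0.148,0,0,0,0]
    - [0,0,-0.148,0,0,0,0]
    - [0,0,-0.148,0,0,0,0]
    - [0,0,-0.148,0,0,0,0]
    - [0,0,0,0,0,0,0]
    - [0,0,0,0,0,0,0]

```text
time: 14.7
ee_pos: [616.8, 56.9, 138.1]
eef_rot: [[-0.572, 0.82, 0.002], [0.82, 0.572, -0.0], [-0.001, 0.001, -1.0]]
ft_force: [-0.3, 0.2, -0.3]
gripper_width: 94.9
```

```bash
python3 - <<'E'
from h import *
s=get_state();print({k:np.round(s[k],3).tolist() for k in("time","ee_pos","eef_rot","joint_positions")})
im=capture("wrist")[:,:,::-1].copy();cv2.imwrite("pics/w13.png",im)
E=extr("wrist",s)
a=np.linspace(0,2*np.pi,121);C=np.c_[np.cos(a),np.sin(a),0*a]
o=im.copy();cv2.polylines(o,[np.int32(proj("wrist",C*23.2+[615.3,58.3,136],E))],True,(0,0,255),1)
cv2.imwrite("pics/w13b.png",cv2.resize(o[150:400,170:470],None,fx=2.4,fy=2.4))
E
```

```text
{'time': 14.7, 'ee_pos': [616.803, 56.941, 138.076], 'eef_rot': [[-0.572, 0.82, 0.002], [0.82, 0.572, -0.0], [-0.001, 0.001, -1.0]], 'joint_positions': [0.311, 5.03, 101.185, -0.001, 73.684, -34.584]}
```

View pics/w13b.png

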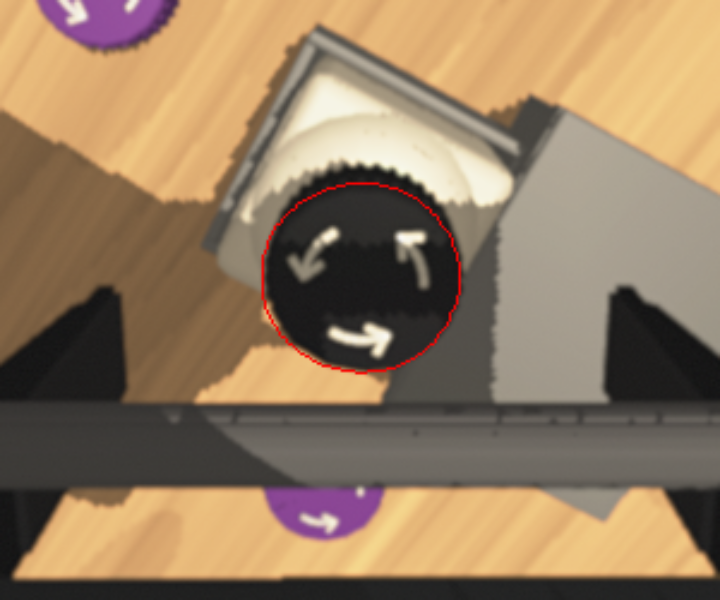

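The circle matches the crown at (321,266) here too, within about 1 px, so the lateral calibration is good. I'll turn back, descend and grip the cap.

Call:
move_arm:
  targets:
    - [0,0,0.148,0,0,0,0]
    - [0,0,0.148,0,0,0,0]
    - [0,0,0.148,0,0,0,0]
    - [0,0,0.148,0,0,0,0]
    - [0,0,0.148,0,0,0,0]
    - [0,0,0.148,0,0,0,0]
    - [0,0,0.148,0,0,0,0]
    - [0,0,0.148,0,0,0,0]
    - [0,0,0.148,0,0,0,0]
    - [0,0,0,0.003,-0.007,0,0]
    - [0,0,0,0,0,0,0]
    - [0,0,0,0,0,0,0]

```text
time: 15.75
ee_pos: [615.1, 58.9, 137.1]
eef_rot: [[0.418, 0.908, 0.0], [0.908, -0.418, 0.0], [0.0, 0.0, -1.0]]
ft_force: [0.9, -0.5, 0.0]
gripper_width: 95.0
```

Call:
move_arm:
  targets:
    - [0,0,0,0,0,0.04,0]
    - [0,0,0,0,0,0.06,0]
    - [0,0,0,0,0,0.06,0]
    - [0,0,0,0,0,0.05,0]
    - [0,0,0,0,0,0.03,0]
    - [0,0,0,0,0,0.008,0]
    - [0,0,0,0,0,0,0]
    - [0,0,0,0,0,0,0]

```text
time: 16.42
ee_pos: [615.6, 58.9, 75.5]
eef_rot: [[0.42, 0.908, 0.001], [0.908, -0.42, -0.0], [0.0, 0.001, -1.0]]
ft_force: [0.2, 0.4, 0.6]
gripper_width: 95.2
```

```bash
python3 - <<'E'
from h import *
s=get_state();print({k:np.round(s[k],3).tolist() for k in("time","ee_pos","eef_rot","ft_force")})
im=capture("scene")[:,:,::-1].copy();cv2.imwrite("pics/s14f.png",im)
cv2.imwrite("pics/s14.png",cv2.resize(im[180:300,320:440],None,fx=5,fy=5,interpolation=cv2.INTER_CUBIC))
E
```

```text
{'time': 16.417, 'ee_pos': [615.556, 58.93, 75.458], 'eef_rot': [[0.42, 0.908, 0.001], [0.908, -0.42, -0.0], [0.0, 0.001, -1.0]], 'ft_force': [0.189, 0.44, 0.585]}
```

View pics/s14.png

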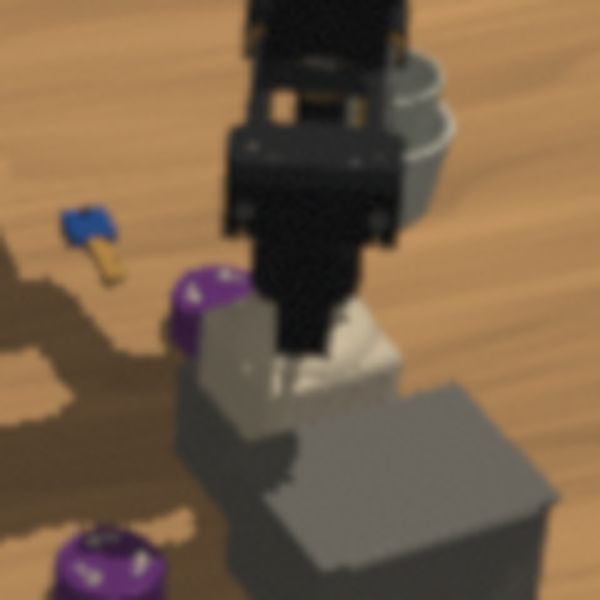

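```bash
python3 - <<'E'
from h import *
for z in(100,105,110,115): print(z,proj("scene",[615.6+.908*52,58.9-.42*52,z]).round(1))
E
```

```text
100 [379.9 254.2]
105 [380.  252.3]
110 [380.2 250.4]
115 [380.3 248.4]
```

Call:
move_arm:
  targets:
    - [0,0,0,0,0,0,80]
    - [0,0,0,0,0,0,150]
    - [0,0,0,0,0,0,255]
    - [0,0,0,0,0,0,255]
    - [0,0,0,0,0,0,255]
    - [0,0,0,0,0,0,255]
    - [0,0,0,0,0,0,255]
    - [0,0,0,0,0,0,255]
    - [0,0,0,0,0,0,255]
    - [0,0,0,0,0,0,255]

```text
time: 17.3
ee_pos: [615.7, 58.7, 75.2]
eef_rot: [[0.42, 0.908, 0.001], [0.908, -0.42, -0.0], [0.0, 0.001, -1.0]]
ft_force: [1.2, -1.2, 0.1]
gripper_width: 47.0
```

Tips are at z≈108, and the jaws stopped at 47.0 mm, the cap's diameter. Pressing down.

Call:
move_arm:
  targets:
    - [0,0,0,0,0,0,255]
    - [0,0,0,0,0,0.004,255]
    - [0,0,0,0,0,0.004,255]
    - [0,0,0,0,0,0.004,255]
    - [0,0,0,0,0,0.004,255]
    - [0,0,0,0,0,0.004,255]
    - [0,0,0,0,0,0.004,255]
    - [0,0,0,0,0,0,255]
    - [0,0,0,0,0,0,255]

```text
time: 18.05
ee_pos: [616.2, 58.7, 70.8]
eef_rot: [[0.42, 0.908, 0.002], [0.908, -0.42, -0.0], [0.001, 0.002, -1.0]]
ft_force: [1.4, -2.6, 7.5]
gripper_width: 46.8
```

Call:
move_arm:
  targets:
    - [0,0,0,0,0,0.004,255]
    - [0,0,0,0,0,0.004,255]
    - [0,0,0,0,0,0.003,255]
    - [0,0,0,0,0,0,255]
    - [0,0,0,0,0,0,255]

```text
time: 18.47
ee_pos: [616.2, 58.7, 68.6]
eef_rot: [[0.42, 0.908, 0.002], [0.908, -0.42, -0.0], [0.001, 0.002, -1.0]]
ft_force: [-1.5, -2.2, 10.3]
gripper_width: 46.8
```

Call:
move_arm:
  targets:
    - [0,0,0,0,0,0.005,255]
    - [0,0,0,0,0,0,255]
    - [0,0,-0.06,0,0,0,255]
    - [0,0,-0.08,0,0,0,255]
    - [0,0,-0.08,0,0,0,255]
    - [0,0,-0.08,0,0,0,255]
    - [0,0,-0.08,0,0,0,255]
    - [0,0,0,0,0,0,255]
    - [0,0,0,0,0,0,255]

```text
time: 19.22
ee_pos: [616.6, 59.3, 67.8]
eef_rot: [[0.134, 0.991, 0.003], [0.991, -0.134, 0.001], [0.001, 0.003, -1.0]]
ft_force: [-1.4, 0.2, 10.5]
gripper_width: 47.0
```

```bash
python3 - <<'E'
from h import *
s=get_state();print({k:np.round(s[k],3).tolist() for k in("time","ee_pos","eef_rot","ft_force","ft_torque","gripper_width")})
R=s["eef_rot"];print(np.degrees(np.arctan2(R[1][0],R[0][0])))
E
```

```text
{'time': 19.217, 'ee_pos': [616.59, 59.317, 67.832], 'eef_rot': [[0.134, 0.991, 0.003], [0.991, -0.134, 0.001], [0.001, 0.003, -1.0]], 'ft_force': [-1.446, 0.167, 10.51], 'ft_torque': [-0.103, 0.048, 0.054], 'gripper_width': 47.008}
82.29199115046963
```

Turned 17° with only 0.05 N·m of torque and 10.5 N of press, so the catch is clear. Turning the remaining 43°.

Call:
move_arm:
  targets:
    - [0,0,-0.08,0,0,0,255]
    - [0,0,-0.09,0,0,0,255]
    - [0,0,-0.09,0,0,0,255]
    - [0,0,-0.09,0,0,0,255]
    - [0,0,-0.09,0,0,0,255]
    - [0,0,-0.09,0,0,0,255]
    - [0,0,-0.09,0,0,0,255]
    - [0,0,-0.09,0,0,0,255]
    - [0,0,-0.09,0,0,0,255]
    - [0,0,-0.09,0,0,0,255]
    - [0,0,-0.06,0,0,0,255]
    - [0,0,0,0,0,0,255]

```text
time: 20.22
ee_pos: [616.6, 59.4, 67.8]
eef_rot: [[-0.575, 0.818, 0.003], [0.818, 0.575, 0.001], [-0.001, 0.003, -1.0]]
ft_force: [0.4, -0.4, 10.3]
gripper_width: 46.9
```

```bash
python3 - <<'E'
from h import *
s=get_state();print({k:np.round(s[k],3).tolist() for k in("time","ee_pos","eef_rot","ft_force","ft_torque","gripper_width")})
R=s["eef_rot"];print(np.degrees(np.arctan2(R[1][0],R[0][0])))
im=capture("wrist")[:,:,::-1].copy();cv2.imwrite("pics/w15.png",im)
cv2.imwrite("pics/w15b.png",cv2.resize(im[130:380,170:470],None,fx=2.4,fy=2.4))
E
```

```text
{'time': 20.217, 'ee_pos': [616.56, 59.401, 67.811], 'eef_rot': [[-0.575, 0.818, 0.003], [0.818, 0.575, 0.001], [-0.001, 0.003, -1.0]], 'ft_force': [0.419, -0.444, 10.346], 'ft_torque': [-0.077, 0.015, 0.062], 'gripper_width': 46.918}
125.11794095566839
```

View pics/w15b.png

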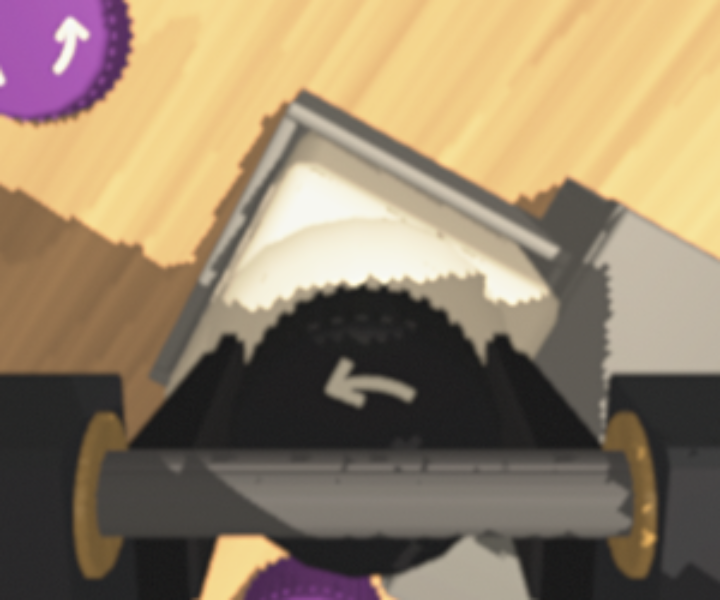

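The cap's arrow keeps its place relative to the jaws, so it turned with the tool (59.7°). Lifting, slowly at first.

Call:
move_arm:
  targets:
    - [0,0,0,0,0,-0.008,255]
    - [0,0,0,0,0,-0.008,255]
    - [0,0,0,0,0,-0.012,255]
    - [0,0,0,0,0,-0.012,255]
    - [0,0,0,0,0,-0.012,255]
    - [0,0,0,0,0,-0.012,255]
    - [0,0,0,0,0,0,255]
    - [0,0,0,0,0,0,255]

```text
time: 20.93
ee_pos: [614.1, 59.0, 80.0]
eef_rot: [[-0.574, 0.819, -0.002], [0.819, 0.574, 0.0], [0.001, -0.002, -1.0]]
ft_force: [0.1, -0.4, -0.5]
gripper_width: 46.8
```

```bash
python3 - <<'E'
from h import *
s=get_state();print({k:np.round(s[k],3).tolist() for k in("time","ee_pos","ft_force","ft_torque","gripper_width")})
im=capture("scene")[:,:,::-1].copy();cv2.imwrite("pics/s16f.png",im)
cv2.imwrite("pics/s16.png",cv2.resize(im[180:300,320:440],None,fx=5,fy=5,interpolation=cv2.INTER_CUBIC))
E
```

```text
{'time': 20.933, 'ee_pos': [614.129, 59.013, 79.959], 'ft_force': [0.118, -0.385, -0.529], 'ft_torque': [0.007, -0.203, -0.053], 'gripper_width': 46.818}
```

View pics/s16.png

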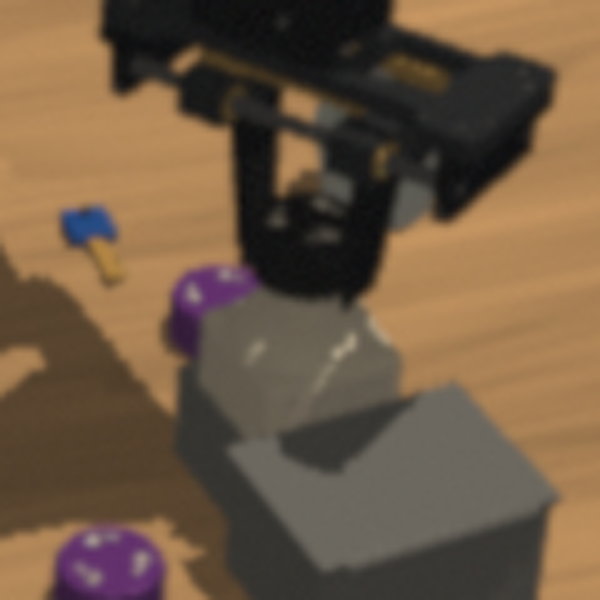

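Force is −0.5 N at 4.8 mm above the locked height, so the cap is free and the bottle has stayed down. Raising to about 75 mm above the rim.

Call:
move_arm:
  targets:
    - [0,0,0,0,0,-0.02,255]
    - [0,0,0,0,0,-0.03,255]
    - [0,0,0,0,0,-0.045,255]
    - [0,0,0,0,0,-0.055,255]
    - [0,0,0,0,0,-0.055,255]
    - [0,0,0,0,0,-0.055,255]
    - [0,0,0,0,0,-0.04,255]
    - [0,0,0,0,0,-0.02,255]
    - [0,0,0,0,0,-0.01,255]
    - [0,0,0,0,0,0,255]
    - [0,0,0,0,0,0,255]
    - [0,0,0,0,0,0,255]

```text
time: 21.98
ee_pos: [614.4, 58.9, 162.3]
eef_rot: [[-0.574, 0.819, -0.002], [0.819, 0.574, -0.0], [0.001, -0.002, -1.0]]
ft_force: [0.3, -0.7, -0.5]
gripper_width: 46.9
```

```bash
python3 - <<'E'
from h import *
s=get_state();print({k:np.round(s[k],3).tolist() for k in("time","ee_pos","eef_rot","ft_force","qvel","gripper_width")})
im=capture("scene")[:,:,::-1].copy();cv2.imwrite("pics/s17f.png",im)
w=capture("wrist")[:,:,::-1].copy();cv2.imwrite("pics/w17.png",w)
t=capture("top")[:,:,::-1].copy();cv2.imwrite("pics/t17.png",t)
for z in(122,197,223):print(z,proj("scene",[615.3,58.3,z]).round(1))
cv2.imwrite("pics/s17.png",np.hstack([cv2.resize(im[130:290,320:450],(487,600),interpolation=cv2.INTER_CUBIC),cv2.resize(w[100:500,200:440],(310,490))[:490] if 0 else cv2.resize(w[130:430,220:375],(310,600))]))
E
```

```text
{'time': 21.983, 'ee_pos': [614.444, 58.926, 162.32], 'eef_rot': [[-0.574, 0.819, -0.002], [0.819, 0.574, -0.0], [0.001, -0.002, -1.0]], 'ft_force': [0.33, -0.694, -0.488], 'qvel': [-0.01, 0.225, 0.073, 0.041, -0.118, -0.03], 'gripper_width': 46.871}
122 [381.3 231.3]
197 [383.4 201.6]
223 [384.2 190.8]
```

View pics/s17.png

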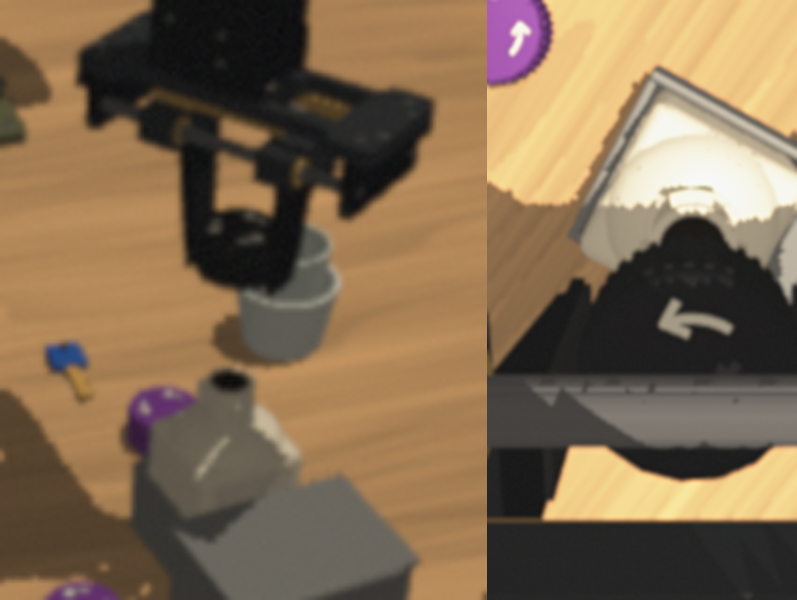

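View pics/t17.png

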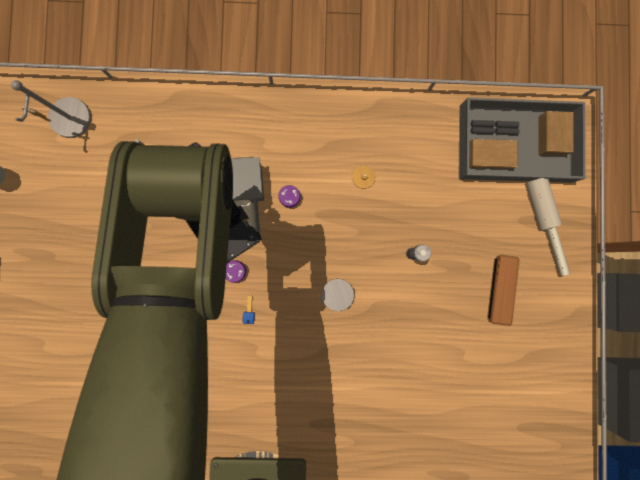

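View pics/s17f.png

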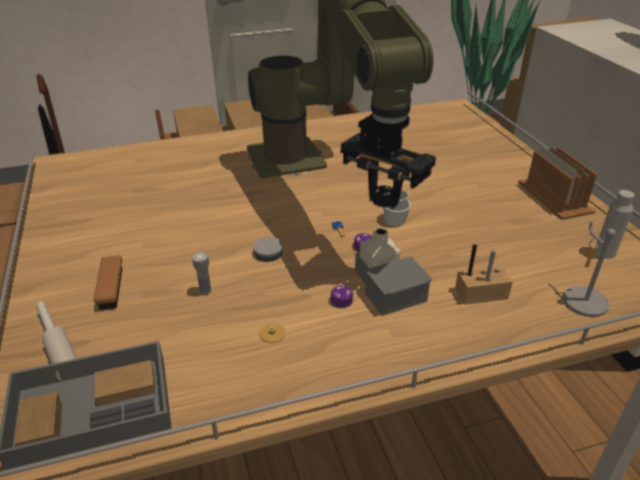

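Open neck at (381,232), which matches the predicted (381.3,231.3). Cap crown at (384,191), which matches z=223, so the skirt is about 75 mm above the rim and level. The cup is still nested at (396,208). In the scene and top views the look-alikes and other items are where they started. Handing in.

```bash
python3 -c "
from station import *
print(close_job())"
```

```text
the job is handed in; nothing more can be done
None
```

The job is handed in at about 22 s. The oil cup stands in the holder, and the cap is off the bottle and held above its open neck.

**What I did**
- **Cup:** I gripped it near its rim and lowered it into the holder until it touched the floor (9 N). I then eased off 1 mm and let go.
- **Cap:** I pressed it down about 7 mm at 10.5 N, turned it 60° anticlockwise while pressing, and lifted it straight up.

**Last checks**
- **Cup and holder:** the cup is upright on the holder's floor.
- **Cap:** it is held level and still, with its skirt about 75 mm above the rim and about 1 mm off the neck axis. The neck is open.
- **Bottle and other things:** the bottle is in its well. In the final views the things around it look to be where they started, as do both purple look-alikes. The arm hid the pen block in the top view, so I checked that only in the scene view.

**What disagreed**
- **Fingertip position:** the images put the fingertips about 32 mm behind the reported TCP, not 8 mm ahead. Because of this, the first closing on the cup shut above its rim without touching it. I corrected for the offset in the later grasps.
- **Cup position:** the top camera read it about 2 mm lower in y than the wrist camera. I used the wrist measurements, and both grips and the nesting came out as planned.

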